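# Lift the inked egg with the tongs

### The arm

A 6-joint arm with a two-finger parallel gripper is mounted at the origin on the work surface. World frame = base frame: x ahead of the robot, y to its left, z up, the work surface at z = 0. Lengths are in mm, angles in degrees, forces in N, time in s.
With the tool pointing down it reaches from about 300 to 850 mm from the base axis. Payload 4.2 kg.
Tool frame: the origin (TCP) lies midway between the tips of the shut fingers; the grasp point (between the pads) lies 19 mm behind it; z points along the fingers, y is the line along which they close (so a half turn about z gives the same grasp; the last joint's range is limited). The gripper opens to 91 mm and grips with 3 to 60 N. Pads are 32 mm wide; open, the fingers measure 118 mm over their backs; the gripper's body (76 mm by 178 mm) begins 60 mm behind the grasp point.
Start: joints at [66.463, 18.312, 89.639, -0, 72.044, -1.146], TCP at [219.037, 531.663, 213.976] pointing down, gripper open.
Joint ranges: [-177.97, 177.97], [-48.28, 115.42], [12.27, 149.76], [-77.06, 257.06], [2.81, 150.46], [-146.56, 146.56]. Speed limits (degrees/s): [147.25, 147.25, 180, 180, 180, 180].

### API

Orientations are given as [roll, pitch, yaw] about the fixed x, y, z axes, in that order (R = Rz(yaw) Ry(pitch) Rx(roll)).
In Python, from workcell import env gives the robot as it stands.
- The arm moves only by the shell command python3 -m jog 'ROWS' [FORCE]. ROWS is a JSON object of lists of equal length, an entry for each row: "jaw": the finger opening in mm, from 0 to 91.2; "slide": the shift along the tool's x, y, z in units of 30 mm (1.0 is 30 mm), a list of three; "spin": the turn about the tool's z in units of 8 degrees (1.0 is 8 degrees). In form: {"jaw": [jaw, ...], "slide": [[dx, dy, dz], ...], "spin": [spin, ...]}. A call has 1 to 10 rows; each row shifts and turns the commanded pose from where the row before left it, along the tool's axes as they then stand; what a row does not reach is not made up. A row lasts 1/10 s, in which the tool goes at most 50 mm and 8.59 degrees, less where a joint would pass 70% of its speed; a pose out of reach is approached as far as the arm can. A call is refused whole if a number of a shift passes 1 or a number of a turn 1, either way. A call with a gripper value outside its range is refused whole. The fingers move at their own pace and stop on an object; FORCE is the grip in N (left out, the last holds). Time passes only in rows, so rows that do not move let the fingers close. It gives the time, the measured TCP pose, the force, the opening and the grip force at its end, in the units of the state.
- env.state(): the state, without advancing time (a new reading comes with each control period).
- env.grab_frame(name): name is "scene" or "top"; returns the picture (400x640x3 uint8, red, green, blue); there is no depth.
- env.camera_model(name): a dict with "fx", "fy", "cx", "cy" (pixels), "D" ([k1, k2, p1, p2, k3] as OpenCV has them; the pictures are not rectified), "camera_from_world" (4x4, takes a point from world to camera coordinates). Camera axes: x right, y up, looking along -z (the intrinsics and any distortion apply to the point x, -y, -z); pixel columns grow to the right and rows downward; lengths in mm; the calibration is good to about 2 mm. A picture is of the moment at which its call begins. camera_model takes no time and is no camera call.
- env.job_done(): hands the job in; it is judged then, once.
The state is a dict: "time_s": time; "qpos": joint angles; "qvel": joint speeds; "effort": joint torques, N m; "ee_pos": TCP position; "ee_rot": TCP orientation; "force": force on the tool from outside, world axes, zero at the start; "torque": the same for the moment, N m; "gripper_width": finger opening in mm; "gripper_force": force on a finger pad.
Only numpy, scipy, OpenCV 4.12 (cv2) and the standard library are available. Lean on these libraries where they do the work, as an engineer would, in place of code of your own. Each camera call takes 0.05 s, during which the arm holds its last target. There are 200 camera calls.

### The job

First shut the ink pad's lid fully so that the pad does not dry out. Then take the tongs in the gripper, close them on the freshly inked red egg, lift it off its block and finish while still holding it up steadily in the tongs, about 15 cm or more above the table. Nothing but the tongs may touch the wet egg, and leave the other eggs, the tape roll, the eraser and the glue stick where they are.

Things in the scene. Friction and masses are not known exactly. Their poses are not given: they have to be found in the camera images.
- ink_pad: black stamp ink pad box with red felt inside, 90 mm (x) by 120 mm (y), 22 mm high, fixed to the table. Origin: centre of its underside. The white lid is hinged on its +x (far) rim.
- pad_lid (a joint): angle of the ink pad's lid, rad: 0 shut, growing as it opens upward; starts between 0.6 and 0.95. The lid is a white plate 90 mm from hinge to free edge, 120 mm wide, 6 mm thick, no handle; its stiff hinge stays where it is left and takes about 1 N at the edge to turn, so it can be pushed down from above. Shut, its top is 28.5 mm above the table.
- lid_hinge (a point): point in the middle of the lid's hinge line, 22.5 mm above the table (on the far, +x, rim of the ink pad).
- lid_edge (a point): middle of the free edge of the lid, on its outer (upper) face.
- tongs: spring tongs lying on the table: steel U-bow with two arms on edge, 205 mm long, 24 mm tall, 95 g, balanced at the origin. Origin: underside, midway between the arms, where to grip them from above; x to the tips (paddle ends at +104 mm, back of the bow at -100 mm), y to the left arm, z up. Over the arms at the origin: 60 mm when open (as at the start), 48 mm when closed on an egg.
- tongs_tips (a point): point midway between the two paddles, where an item is held: 85 mm ahead of the tongs' origin along x, 12 mm above their underside. Gap between the paddles here: 60 mm open, about 50 mm when squeezed to 55 mm at the origin, 36 mm closed on an egg.
- tong_right: right arm of the tongs, mirror image of the left. Springs hold the arms open: squeezed at the tongs' origin they give at 8 N per side and take 12 N when closed on an egg; what is squeezed beyond that reaches the paddles at about half strength. Squeezed lightly, to 54 to 56 mm there, the grips are parallel and they can be carried still open.
- egg_red: Red wooden egg, freshly inked, the one to lift, 48 mm tall, 36 mm in diameter at its widest, 21 mm above its flat 18 mm base; about 25 g; stands loose, upright, on its drying block. Origin: centre of its underside, z up.
- egg_blue: Blue wooden egg, to be left alone, 48 mm tall, 36 mm in diameter at its widest, 21 mm above its flat 18 mm base; about 25 g; stands loose, upright, on its drying block. Origin: centre of its underside, z up.
- egg_yellow: Yellow wooden egg, to be left alone, 48 mm tall, 36 mm in diameter at its widest, 21 mm above its flat 18 mm base; about 25 g; stands loose, upright, on its drying block. Origin: centre of its underside, z up.
- block_red: fixed round light-wood drying block, 44 mm in diameter, 22 mm high, with a flat top on which the red egg stands; which of the three blocks is where changes, centres are about 100 mm or more apart. Origin: centre of its underside, on the table.
- block_blue: fixed round light-wood drying block, 44 mm in diameter, 22 mm high, with a flat top on which the blue egg stands; which of the three blocks is where changes, centres are about 100 mm or more apart. Origin: centre of its underside, on the table.
- block_yellow: fixed round light-wood drying block, 44 mm in diameter, 22 mm high, with a flat top on which the yellow egg stands; which of the three blocks is where changes, centres are about 100 mm or more apart. Origin: centre of its underside, on the table.
- tape_roll: yellow roll of tape lying flat, 60 mm across, 18 mm high; leave alone. Origin: centre of its underside.
- eraser: white eraser, 45 x 22 x 12 mm, lying flat; leave alone. Origin: centre of its underside.
- glue_stick: white glue stick with orange cap, standing, 27 mm in diameter, 86 mm tall; leave alone. Origin: centre of its underside.
- tong_left: left arm of the tongs: steel strip 4 mm thick, 24 mm tall, with a black grip inlay 30 mm either way of the tongs' origin, ending in a flat black paddle 38 mm long that faces the other one. Origin: its pivot, 85 mm behind the tongs' origin, 12 mm to the left. Both arms turn in together, each 0.07 rad from open to closed on an egg, 0.13 at most.
Mind the look-alikes: they are no part of the job. There is more than one size of the ink_pad; the job needs the smaller. Of the things shaped like the tongs, the steel one is meant.

How it is judged (in metres and radians):
On the way, in this order (a step that is already met when the one before it is completed fails the run):
1. the ink pad's lid is shut (value of joint pad_lid below 0.05 rad), for 0.2 s.
2. the tongs are gripped and lifted off the table (contact force between the fingers and tongs above 1 N and height (world z) of tongs above 0.015 m), for 0.2 s.
3. the tongs, held by the gripper, are closed on the red egg, both paddles touching it (contact force between each of tong_left, tong_right and egg_red above 0.3 N and contact force between the fingers and tongs above 1 N), for 0.1 s.
4. the red egg is held lifted in the tongs (all of step 3 and height (world z) of egg_red above 0.12 m and height (world z) of tongs above 0.09 m), for 0.2 s.
At the end, for the whole second after the job is handed in: Lid within 0.05 rad of shut; red egg at rest (under 5 cm/s), pressed by both paddles (over 0.3 N each), underside over 12 cm above the table, tongs held in the fingers over 9 cm up; other eggs, tape, eraser and glue stick within 2 cm of their start (all of step 4 and value of joint pad_lid below 0.05 rad and linear speed of egg_red below 0.05 m/s and contact force between egg_red and block_red below 0.05 N and contact force between the fingers and egg_red below 0.1 N and distance of each of egg_blue, egg_yellow, tape_roll, eraser, glue_stick from where it was at the start of the episode below 0.02 m); the arm keeps its last pose, push and grip.
It fails at once if the gripper or the arm touches the red egg (contact force between any of the fingers, the arm and egg_red above 0.2 N).
It fails at once if the red egg falls off its block onto the table (height (world z) of egg_red below 0.012 m).
It fails at once if another egg, the tape roll, the eraser or the glue stick is moved by over 2 cm (distance of any of egg_blue, egg_yellow, tape_roll, eraser, glue_stick from where it was at the start of the episode above 0.02 m).
It also fails if it takes over 54 s, if anything falls off the work surface, if the arm or the gripper's body presses on something with over 40 N, if the wrist force passes 120 N, or if a joint passes its speed limit or range.

## Working session

There is one attempt and no reset: what is moved stays moved. The work goes in short steps, Python scripts to look and compute and a shell command to move; the robot and the scene stay as the last step left them, time stands still between calls to the robot, and variables do not carry over. Pictures are saved under pics/ and viewed, at most 10 in all, crops included, and the job is handed in when it is done.

```bash
ls; mkdir -p pics
cat > h.py <<'E'
import numpy as np, cv2
from workcell import env
def cam(n):
    m=env.camera_model(n); K=np.array([[m['fx'],0,m['cx']],[0,m['fy'],m['cy']],[0,0,1.]])
    return K,np.array(m['D'],float),np.array(m['camera_from_world'],float)
F=np.diag([1,-1,-1.])
def ray(n,uv):
    K,D,T=cam(n); p=cv2.undistortPoints(np.array(uv,float).reshape(-1,1,2),K,D).reshape(-1,2)
    d=np.c_[p[:,0],-p[:,1],-np.ones(len(p))]@T[:3,:3]   # R^T d
    return -T[:3,:3].T@T[:3,3], d
def plane(n,uv,z):
    c,d=ray(n,uv); return c+d*((z-c[2])/d[:,2])[:,None]
def proj(n,P):
    K,D,T=cam(n); P=np.array(P,float).reshape(-1,3)
    q=(P@T[:3,:3].T+T[:3,3])@F
    return cv2.projectPoints(q,np.zeros(3),np.zeros(3),K,D)[0].reshape(-1,2)
def tri(uv1,uv2,n1='scene',n2='top'):
    c1,d1=ray(n1,uv1);c2,d2=ray(n2,uv2);d1=d1[0]/np.linalg.norm(d1[0]);d2=d2[0]/np.linalg.norm(d2[0])
    s=np.linalg.lstsq(np.c_[d1,-d2],c2-c1,rcond=None)[0]
    a,b=c1+s[0]*d1,c2+s[1]*d2; return (a+b)/2,np.linalg.norm(a-b)
def snap(n,f):
    im=env.grab_frame(n); cv2.imwrite('pics/'+f,im[:,:,::-1]); return im
E
python3 - <<'E'
from h import *
snap('scene','s0.png');snap('top','t0.png');s=env.state();print(s)
for n in('scene','top'):
    print(n,ray(n,[[320,200]]))
E
```

```text
pics
{'time_s': 0.1, 'qpos': array([ 6.64640944e+01,  1.83494481e+01,  8.96990980e+01,  1.40957139e-03,
        7.20461805e+01, -1.14469629e+00]), 'qvel': array([ 0.02594338, -0.10593655, -0.15793677,  0.0056961 , -0.04904289,
        0.03021314]), 'effort': array([-6.60725891e-04, -4.13334024e+01, -2.32510471e+01,  7.30906148e-02,
        4.21655830e-02, -5.77943274e-05]), 'ee_pos': array([218.83072843, 531.23334677, 213.19179299]), 'ee_rot': array([-1.79905319e+02, -3.23233375e-03,  1.57608352e+02]), 'force': array([-0.30422425, -0.56997836, -0.2232108 ]), 'torque': array([ 0.00555549, -0.02351608, -0.00402234]), 'gripper_force': 0.0, 'gripper_width': 91.14337757324182}
scene (array([1374.23228869,  450.98126179,  819.22482948]), array([[-0.66842229, -0.40601615, -0.62320363]]))
top (array([ 463.94158599,  -19.13934368, 1222.86535121]), array([[ 0.08828487, -0.00613934, -0.99607905]]))
```

View pics/s0.png

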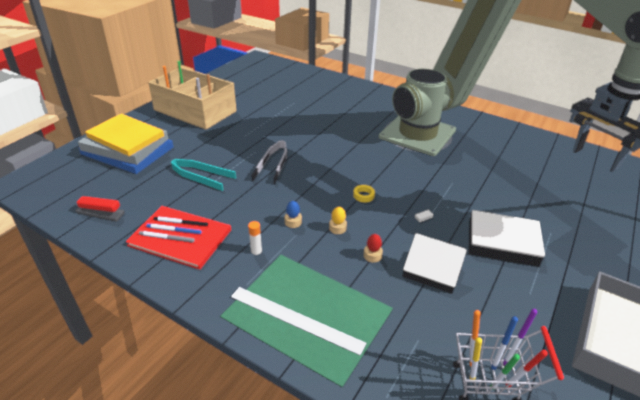

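View pics/t0.png

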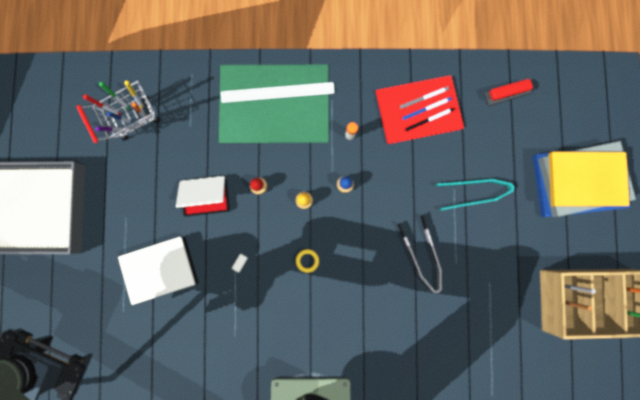

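The scene view shows the small pad at (435,262), the steel tongs at (270,160) and the red egg at (374,245). In the top view the pad is at (203,195), the steel tongs at (420,255) with tips up at (403,230) and (426,220), and the red egg at (257,185). Next I'll measure these and view enlarged crops.

Run:
```python
from h import *
t=cv2.imread('pics/t0.png');s=cv2.imread('pics/s0.png')
a=cv2.resize(t[160:225,165:275],None,fx=7,fy=7,interpolation=2)[:,:770]
b=cv2.resize(t[205:305,385:455],None,fx=5,fy=5,interpolation=2)
c=cv2.resize(s[225:295,350:470],None,fx=6,fy=6,interpolation=2)
d=cv2.resize(s[135:190,245:300],None,fx=7,fy=7,interpolation=2)
cv2.imwrite('pics/a.png',a)
o=np.zeros((520,760,3),np.uint8);o[:500,:350]=b;o[:385,360:745]=d;cv2.imwrite('pics/b.png',o)
cv2.imwrite('pics/c.png',c)
def blob(im,lo,hi,roi):
    h=cv2.cvtColor(im,cv2.COLOR_BGR2HSV);m=cv2.inRange(h,lo,hi);k=np.zeros_like(m);x0,y0,x1,y1=roi;k[y0:y1,x0:x1]=m[y0:y1,x0:x1]
    n,l,st,ce=cv2.connectedComponentsWithStats(k);i=1+np.argmax(st[1:,4]);return ce[i],st[i],(l==i).astype(np.uint8)
for nm,lo,hi,rt,rs in [('blue',(105,120,40),(125,255,255),(330,170,360,200),(280,195,305,225)),('yel',(18,120,80),(32,255,255),(290,185,318,215),(325,200,350,235))]:
    p,st,_=blob(t,lo,hi,rt);q,sq,_=blob(s,lo,hi,rs);print(nm,p,st,q,sq,tri([q],[p]))
h=[]
for im,r in((t,(245,172,270,200)),(s,(360,230,388,262))):
    m1=blob(im,(0,130,50),(6,255,255),r);h.append(m1[0]);print(m1[:2])
print('red',tri([h[1]],[h[0]]))
p,st,m=blob(t,(0,0,150),(180,60,255),(165,165,235,215));c=max(cv2.findContours(m,0,2)[0],key=cv2.contourArea)
print('lid top',st,cv2.approxPolyDP(c,4,True).reshape(-1,2).tolist())
p,st,m=blob(s,(0,0,150),(180,60,255),(400,228,470,292));c=max(cv2.findContours(m,0,2)[0],key=cv2.contourArea)
print('lid sc',st,cv2.approxPolyDP(c,3,True).reshape(-1,2).tolist())
```

```text
blue [345.93577982 181.57798165] [341 176  11  12 109] [292.68452381 208.35119048] [286 201  14  16 168] (array([615.27764502, -92.85891627,  48.01171652]), np.float64(2.5990995732072246))
yel [303.4 199.2] [296 193  16  14 170] [338.32850242 215.34782609] [332 206  14  19 207] (array([570.32215922,  17.35007231,  43.98655046]), np.float64(1.4203370233056773))
(array([256.13157895, 183.98245614]), array([250, 178,  13,  12, 114], dtype=int32))
(array([374.04166667, 242.89285714]), array([368, 235,  13,  17, 168], dtype=int32))
red (array([610.76523691, 140.18315124,  44.17248095]), np.float64(0.47476470176697644))
lid top [ 175  176   50   32 1234] [[223, 176], [180, 181], [175, 206], [222, 201]]
lid sc [ 404  233   63   54 2181] [[415, 234], [404, 269], [454, 286], [466, 250]]
```

View pics/a.png

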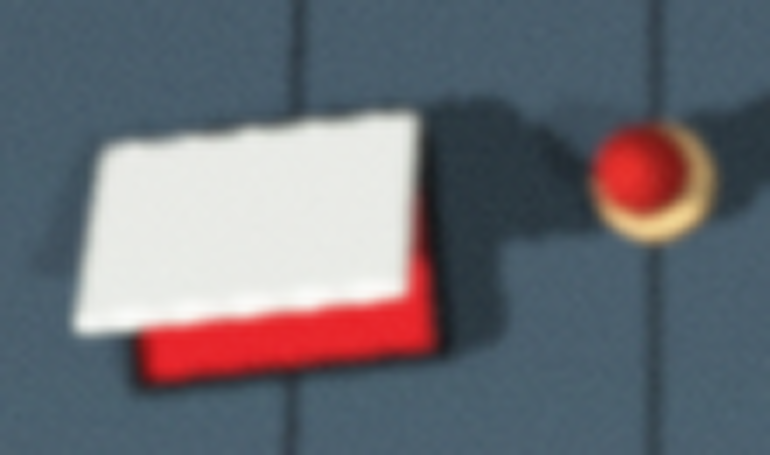

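View pics/b.png

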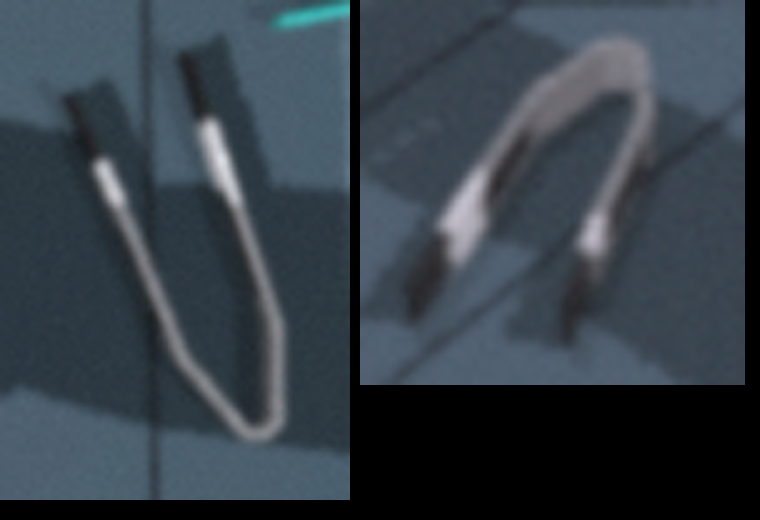

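View pics/c.png

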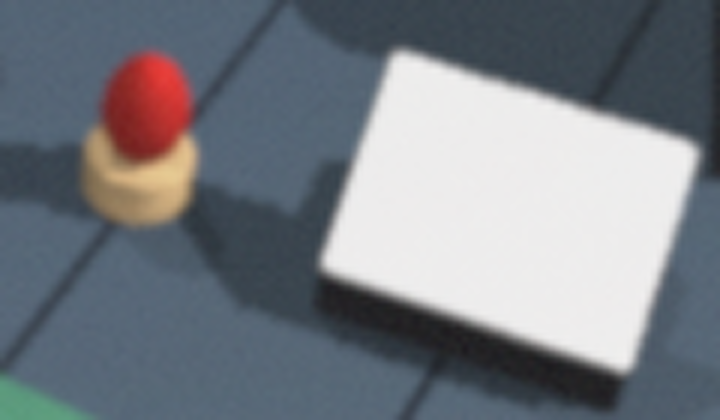

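Crop a gives the lid's free-edge corners in the top view, about (175.7,207) and (223.3,202.4), and crop c gives them in the scene view, (466.7,250) and (416.7,233). Crop b gives the tongs in the top view: left tip about (398.6,224.4), right tip (422.2,216), bow back (436.6,292). Next: convert them.

Run:
```python
from h import *
np.set_printoptions(precision=1,suppress=True)
for n,a,b in [('freeR',(416.7,233),(223.3,202.4)),('freeL',(466.7,250),(175.7,207.1)),('hinR',(403.3,270),(224.7,176)),('hinL',(455.3,287),(180,180.4))]: print(n,*tri([a],[b]))
p=plane('top',[(398.6,224.4),(422.2,216),(436.6,292)],24);print(p)
q=plane('scene',[(260+0,0)],24)
m=(p[0]+p[1])/2;d=m-p[2];print('len',np.linalg.norm(d),'gap',np.linalg.norm(p[0]-p[1]),'yaw',np.degrees(np.arctan2(d[1],d[0])),'orig',p[2]+d/np.linalg.norm(d)*100)
# scene: bottom tips and bow top
s0=lambda x,y:(245+(x-360)/7,135+y/7)
print('scene tips bottom',plane('scene',[s0(415,318),s0(568,340)],0),'bow top',plane('scene',[s0(615,38)],24))
for n,uv,z in [('block r',(258.2,186.2),22)]: print(n,plane('top',[uv],z))
# block centre by wood colour in both
for c in ('t0','s0'):
    im=cv2.imread(f'pics/{c}.png');h=cv2.cvtColor(im,cv2.COLOR_BGR2HSV);r=(245,172,272,200) if c=='t0' else (358,230,390,268)
    k=(((h[:,:,2]>110)&(h[:,:,1]>60)&((h[:,:,0]<28)|(h[:,:,0]>170)))[r[1]:r[3],r[0]:r[2]]).astype(np.uint8)
    cc=max(cv2.findContours(k,0,2)[0],key=cv2.contourArea);e=cv2.minEnclosingCircle(cc);print(c,e[0][0]+r[0],e[0][1]+r[1],e[1])
    print(plane('top' if c=='t0' else 'scene',[(e[0][0]+r[0],e[0][1]+r[1])],22 if c=='t0' else 35))
for z,P in((43,(610.8,140.2)),(22,(610.8,140.2))): print(z,proj('top',[[*P,z]]),proj('scene',[[*P,z]]))
for n,uv,z in [('tape',(308,261),9),('eraser',(239,263),6),('glue',(351,129),43),('otherpad',(157,270),15),('tape',(308,261),18)]: print(n,plane('top',[uv],z))
```

```text
freeR [559.3 220.5  76.8] 4.700879037551537
freeL [548.3 340.5  76.1] 2.0150820918245484
hinR [634.5 228.4  23.2] 3.503698189193912
hinL [622.5 348.1  26.5] 5.755766307494604
[[ 505.  -233.5   24. ]
 [ 526.9 -296.6   24. ]
 [ 327.9 -330.3   24. ]]
len 199.04791277340038 gap 66.75693794754613 yaw 19.155170116996977 orig [ 422.4 -297.5   24. ]
scene tips bottom [[ 526.2 -296.     0. ]
 [ 503.3 -233.4    0. ]] bow top [[ 329.7 -333.8   24. ]]
block r [[607.7 137.4  22. ]]
t0 257.63793087005615 185.32758617401123 8.778823852539062
[[610.  138.9  22. ]]
s0 373.0 247.5 14.080227851867676
[[617.1 141.9  35. ]]
43 [[256.1 184.1]] [[373.9 243.3]]
22 [[257.2 185. ]] [[373.1 249.6]]
tape [[409.6   5.7   9. ]]
eraser [[404.6 189.    6. ]]
glue [[ 756.5 -109.    43. ]]
otherpad [[386.6 405.1  15. ]]
tape [[410.    5.5  18. ]]
```

Everything agrees with the given sizes: tongs 200 mm long with a 67 mm gap, lid hinge at about 23 mm, lid angle about 0.62, egg's widest point at z≈43. Start moving toward the lid with the fingers shut.

```bash
cat > d.py <<'E'
import sys
from h import *
s=env.state();p=s['ee_pos'];y=np.radians(s['ee_rot'][2])
X,Y,Z,W=map(float,sys.argv[1:5]);d=np.array([X,Y,Z])-p
print('now',p.round(1),s['ee_rot'].round(1),'t',round(s['time_s'],1),'F',s['force'].round(1),'w',round(s['gripper_width'],1),'gf',round(s['gripper_force'],1))
print('slide total',np.round([(d[0]*np.cos(y)+d[1]*np.sin(y))/30,(d[0]*np.sin(y)-d[1]*np.cos(y))/30,-d[2]/30],2),'then spin',round(((np.degrees(y)-W+180)%360-180)/8,2))
E
python3 -m jog '{"jaw":[0,0,0,0,0,0,0,0,0,0],"slide":[[-0.99,-0.233,0],[-0.99,-0.233,0],[-0.99,-0.233,0],[-0.99,-0.233,0],[-0.99,-0.233,0],[-0.99,-0.233,0],[-0.99,-0.233,0],[-0.99,-0.233,0],[-0.99,-0.233,0],[-0.99,-0.233,0]],"spin":[0,0,0,0,0,0,0,0,0,0]}' 20
python3 d.py 567 282 110 95.6
```

```text
time_s: 1.1
ee_pos: [467.7, 352.9, 213.5]
ee_rot: [-180.0, -0.0, 157.6]
force: [-0.6, 0.1, -0.1]
gripper_width: 14.0
gripper_force: 0.0
now [467.7 352.9 213.5] [-180.    -0.   157.6] t 1.1 F [-0.6  0.1 -0.1] w 14.0 gf 0.0
slide total [-3.96 -0.92  3.45] then spin 7.75
```

```bash
python3 -m jog '{"jaw":[0,0,0,0,0,0,0,0,0,0],"slide":[[-0.98,-0.23,0.6],[-0.98,-0.23,0.6],[-0.98,-0.23,0.6],[-0.98,-0.23,0.6],[0,0,0.5],[0,0,0.5],[0,0,0],[0,0,0],[0,0,0],[0,0,0]],"spin":[0,0,0,0,0,0,0,0,0,0]}'
python3 -m jog '{"jaw":[0,0,0,0,0,0,0,0,0,0],"slide":[[0,0,0.35],[0,0,0.35],[0,0,0.35],[0,0,0.3],[0,0,0.3],[0,0,0.3],[0,0,0.3],[0,0,0.2],[0,0,0.1],[0,0,0]],"spin":[0,0,0,0,0,0,0,0,0,0]}'
python3 d.py 567 282 27 95.6
```

```text
time_s: 2.1
ee_pos: [565.6, 284.0, 113.0]
ee_rot: [179.9, 0.1, 157.6]
force: [0.6, 0.6, 0.5]
gripper_width: 0.8
gripper_force: 0.0
time_s: 3.1
ee_pos: [565.2, 283.5, 35.0]
ee_rot: [-180.0, -0.0, 157.6]
force: [-0.8, -0.8, 0.4]
gripper_width: 0.6
gripper_force: 0.0
now [565.2 283.5  35. ] [-180.    -0.   157.6] t 3.1 F [-0.8 -0.8  0.4] w 0.6 gf 0.0
slide total [-0.07 -0.02  0.27] then spin 7.75
```

```bash
python3 -m jog '{"jaw":[0,0,0,0,0,0],"slide":[[0,0,0.1],[0,0,0.1],[0,0,0.06],[0,0,0.04],[0,0,0],[0,0,0]],"spin":[0,0,0,0,0,0]}'
python3 - <<'E'
from h import *
im=snap('scene','s1.png')
t=snap('top','t1.png')
a=cv2.resize(im[215:300,340:480],None,fx=5,fy=5,interpolation=2)
cv2.imwrite('pics/e.png',a[:,:,::-1])
E
python3 d.py 567 282 27 95.6
```

```text
time_s: 3.7
ee_pos: [565.4, 283.7, 28.6]
ee_rot: [179.9, 0.0, 157.6]
force: [-3.4, -1.5, 11.6]
gripper_width: -0.0
gripper_force: 5.7
now [565.4 283.7  28.6] [179.9   0.  157.6] t 3.8 F [-3.8 -0.5 11.9] w 0.2 gf 5.7
slide total [-0.07 -0.03  0.05] then spin 7.75
```

View pics/e.png

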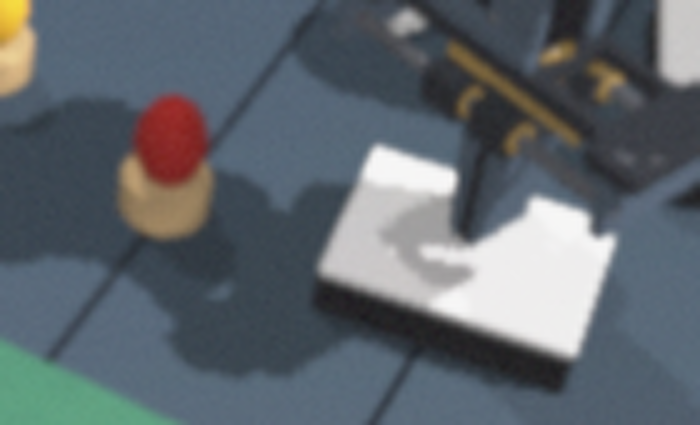

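The picture shows the lid flat on the box, and the finger meets 12 N at z=28.6, the shut height. Now go to the tongs.

```bash
python3 -m jog '{"jaw":[0,0,0,0,0,0,0,0,0,0],"slide":[[0,0,-0.9],[0,0,-0.9],[0,0,-0.9],[0,0,-0.9],[0,0,-0.9],[-0.145,-0.99,0],[-0.145,-0.99,0],[-0.145,-0.99,0],[-0.145,-0.99,0],[-0.145,-0.99,0]],"spin":[0,0,0,0,0,0,0,0,0,0]}'
python3 -m jog '{"jaw":[91,91,91,91,91,91,91,91,91,91],"slide":[[-0.145,-0.99,0],[-0.145,-0.99,0],[-0.145,-0.99,0],[-0.145,-0.99,0],[-0.145,-0.99,0],[-0.145,-0.99,0],[-0.145,-0.99,0],[-0.145,-0.99,0],[-0.145,-0.99,0],[-0.145,-0.99,0]],"spin":[0,0,0,0,0,0,0,0,0,0]}'
python3 -m jog '{"jaw":[91,91,91,91,91,91,91,91,91,91],"slide":[[-0.145,-0.99,0],[-0.145,-0.99,0],[-0.145,-0.99,0],[-0.145,-0.99,0],[-0.145,-0.99,0],[0,0,0],[0,0,0],[0,0,0],[0,0,0],[0,0,0]],"spin":[0,0,0,0,0,1,1,1,1,1]}'
python3 -m jog '{"jaw":[91,91,91,91,91,91,91,91,91,91],"slide":[[0,0,0],[0,0,0],[0,0,0],[0,0,0],[0,0,0],[0,0,0],[0,0,0],[0,0,0],[0,0,0],[0,0,0]],"spin":[1,1,1,1,1,1,1,1,1,1]}'
python3 d.py 420.5 -298.6 60 19.2
```

```text
time_s: 4.8
ee_pos: [528.5, 136.9, 161.5]
ee_rot: [180.0, 0.0, 157.6]
force: [0.9, -0.4, 0.8]
gripper_width: 0.6
gripper_force: 0.0
time_s: 5.8
ee_pos: [455.5, -154.4, 161.6]
ee_rot: [180.0, 0.0, 157.6]
force: [0.3, -0.2, 0.3]
gripper_width: 77.3
gripper_force: 0.0
time_s: 6.8
ee_pos: [419.4, -298.9, 161.4]
ee_rot: [180.0, 0.0, 117.3]
force: [-0.5, -0.3, 0.7]
gripper_width: 90.9
gripper_force: 0.0
time_s: 7.8
ee_pos: [419.4, -298.9, 161.5]
ee_rot: [180.0, -0.0, 37.3]
force: [-0.5, 0.4, -0.1]
gripper_width: 90.9
gripper_force: 0.0
now [ 419.4 -298.9  161.5] [180.   -0.   37.3] t 7.8 F [-0.5  0.4 -0.1] w 90.9 gf 0.0
slide total [0.03 0.01 3.38] then spin 2.26
```

```bash
python3 -m jog '{"jaw":[91,91,91,91,91,91,91,91,91,91],"slide":[[0.03,0,0],[0,0,0],[0,0,0.26],[0,0,0.8],[0,0,0.8],[0,0,0.8],[0,0,0.8],[0,0,0.8],[0,0,0.3],[0,0,0]],"spin":[1,1,0.26,0,0,0,0,0,0,0]}'
python3 - <<'E'
from h import *
t=snap('top','t2.png');s=snap('scene','s2.png')
o=np.zeros((500,770,3),np.uint8);o[:500,:350]=cv2.resize(t[205:305,385:455],None,fx=5,fy=5);o[:490,360:]=cv2.resize(s[130:200,240:298],None,fx=7,fy=7)[:, :410] if 0 else 0
o[:490,360:766]=cv2.resize(s[130:200,240:298],None,fx=7,fy=7);cv2.imwrite('pics/f.png',o[:,:,::-1])
E
python3 d.py 420.5 -298.6 5 19.2
```

```text
time_s: 8.8
ee_pos: [419.5, -297.8, 23.7]
ee_rot: [-179.9, 0.1, 19.5]
force: [0.4, 0.4, 0.6]
gripper_width: 91.2
gripper_force: 0.0
now [ 420.8 -298.7   25.4] [ 1.799e+02 -1.000e-01  1.950e+01] t 8.9 F [ 0.3 -0.4  0.6] w 91.0 gf 0.0
slide total [-0.01 -0.01  0.68] then spin 0.04
```

View pics/f.png

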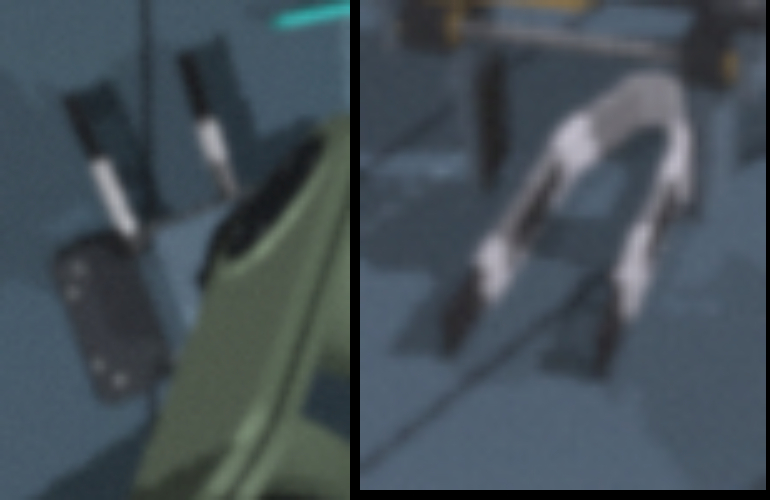

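The fingers straddle the tongs, one on each side, with the inlays between them. Descend and squeeze lightly to 55 mm.

```bash
python3 -m jog '{"jaw":[91,91,91,91,70,62,57,55,55,55],"slide":[[0,0,0.3],[0,0,0.2],[0,0,0.15],[0,0,0],[0,0,0],[0,0,0],[0,0,0],[0,0,0],[0,0,0],[0,0,0]],"spin":[0,0,0,0,0,0,0,0,0,0]}' 25
python3 -m jog '{"jaw":[55,55,55,55],"slide":[[0,0,0],[0,0,0],[0,0,0],[0,0,0]],"spin":[0,0,0,0]}'
python3 d.py 420.5 -298.6 5 19.2
```

```text
time_s: 9.9
ee_pos: [420.4, -298.4, 5.3]
ee_rot: [180.0, -0.0, 19.5]
force: [0.3, 0.1, 1.3]
gripper_width: 55.4
gripper_force: 9.0
time_s: 10.3
ee_pos: [420.4, -298.4, 5.3]
ee_rot: [180.0, -0.0, 19.5]
force: [1.5, 0.2, 2.5]
gripper_width: 54.8
gripper_force: 9.4
now [ 420.4 -298.4    5.3] [180.   -0.   19.5] t 10.3 F [1.5 0.2 2.5] w 54.8 gf 9.4
slide total [0.   0.01 0.01] then spin 0.04
```

```bash
python3 -m jog '{"jaw":[55,55,55,55,55,55,55,55,55,55],"slide":[[0,0,-0.15],[0,0,-0.3],[0,0,-0.5],[0,0,-0.6],[0,0,-0.6],[0,0,-0.6],[0,0,-0.6],[0,0,-0.6],[0,0,-0.4],[0,0,-0.2]],"spin":[0,0,0,0,0,0,0,0,0,0]}'
python3 - <<'E'
from h import *
t=snap('top','t3.png');s=snap('scene','s3.png')
cv2.imwrite('pics/g.png',np.hstack([cv2.resize(t[170:300,370:470],None,fx=4,fy=4),cv2.resize(s[70:200,220:320],None,fx=4,fy=4)])[:,:,::-1])
E
python3 d.py 440 118 140 7.5
```

```text
time_s: 11.3
ee_pos: [420.4, -298.4, 142.9]
ee_rot: [179.9, -0.1, 19.5]
force: [-0.5, 0.2, -1.1]
gripper_width: 54.9
gripper_force: 8.5
now [ 420.3 -298.3  142.3] [179.9  -0.   19.5] t 11.4 F [-0.1  1.2 -1.3] w 55.2 gf 8.5
slide total [  5.26 -12.86   0.08] then spin 1.5
```

View pics/g.png

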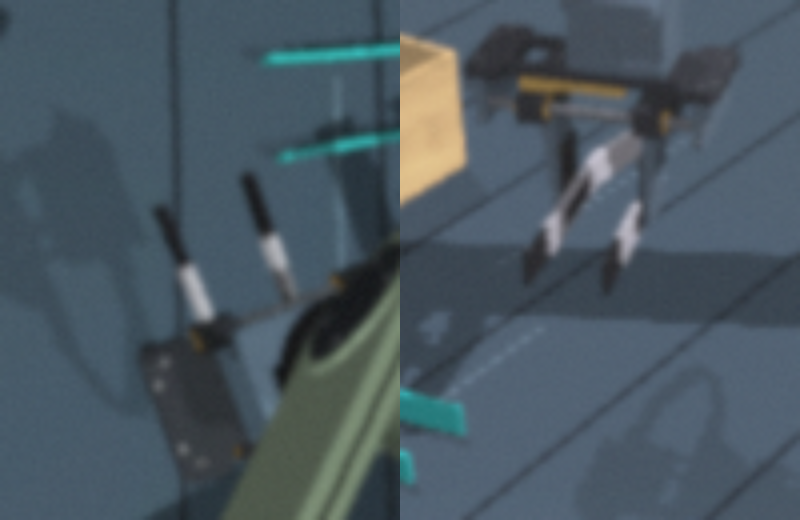

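The tongs are held and off the table. The tips are in the top view at (409.5,221.8) and (431.3,213.8), and in the scene view at (272,143) and (251.8,140.8). Check that they are level while I move over.

```bash
python3 -c "
from h import *
L,R=tri([(272,143)],[(409.5,221.8)]),tri([(251.8,140.8)],[(431.3,213.8)]);print(L,R);m=(L[0]+R[0])/2-[420.4,-298.4,0];print(m,np.hypot(*m[:2]),np.degrees(np.arctan2(m[1],m[0])))"
python3 -m jog '{"jaw":[55,55,55,55,55,55,55,55,55,55],"slide":[[0.2,-0.5,0],[0.3,-0.75,0],[0.37,-0.9,0],[0.37,-0.9,0],[0.37,-0.9,0],[0.37,-0.9,0],[0.37,-0.9,0],[0.37,-0.9,0],[0.37,-0.9,0],[0.37,-0.9,0]],"spin":[0,0,0,0,0,0,0,0,0,0]}'
python3 -m jog '{"jaw":[55,55,55,55,55,55,55,55,55,55],"slide":[[0.37,-0.9,0],[0.37,-0.9,0],[0.37,-0.9,0],[0.3,-0.7,0],[0.2,-0.5,0],[0.1,-0.3,0],[0,0,0],[0,0,0],[0,0,0],[0,0,0]],"spin":[0,0,0,0,0,0,0.5,0.5,0.5,0]}'
python3 d.py 440 118 140 7.5
```

```text
(array([ 505.81501192, -237.02034412,  138.44538422]), np.float64(5.11952654189943)) (array([ 525.16825285, -290.90167367,  136.92509437]), np.float64(3.627184407061854))
[ 95.09163238  34.43899111 137.68523929] 101.13586237075376 19.908683314009256
time_s: 12.4
ee_pos: [431.8, -22.6, 140.7]
ee_rot: [-179.9, 0.1, 19.5]
force: [-0.0, -0.7, -2.4]
gripper_width: 55.2
gripper_force: 8.5
time_s: 13.4
ee_pos: [438.5, 111.2, 141.0]
ee_rot: [180.0, 0.1, 7.5]
force: [0.5, -0.4, -1.1]
gripper_width: 55.3
gripper_force: 8.5
now [438.5 111.2 141. ] [1.8e+02 1.0e-01 7.5e+00] t 13.4 F [ 0.5 -0.4 -1.1] w 55.3 gf 8.5
slide total [ 0.08 -0.22  0.03] then spin 0.0
```

```bash
python3 -m jog '{"jaw":[55,55,55,55,55,55,55,55,55,55],"slide":[[0.05,-0.19,0.2],[0,0,0.4],[0,0,0.6],[0,0,0.6],[0,0,0.6],[0,0,0.5],[0,0,0.3],[0,0,0.2],[0,0,0.09],[0,0,0]],"spin":[0,0,0,0,0,0,0,0,0,0]}'
python3 - <<'E'
from h import *
t=snap('top','t4.png');s=snap('scene','s4.png')
cv2.imwrite('pics/i.png',np.hstack([cv2.resize(t[155:235,235:315],None,fx=5,fy=5),cv2.resize(s[190:270,320:400],None,fx=5,fy=5)])[:,:,::-1])
E
python3 d.py 526.3 128.2 36.3 7.5
```

```text
time_s: 14.4
ee_pos: [440.3, 117.2, 36.9]
ee_rot: [-180.0, -0.0, 7.5]
force: [0.3, -0.2, -0.3]
gripper_width: 55.2
gripper_force: 8.5
now [440.6 117.3  37.4] [-1.8e+02 -1.0e-01  7.5e+00] t 14.5 F [ 0.5  0.5 -0.1] w 55.0 gf 8.5
slide total [2.88 0.01 0.04] then spin 0.0
```

View pics/i.png

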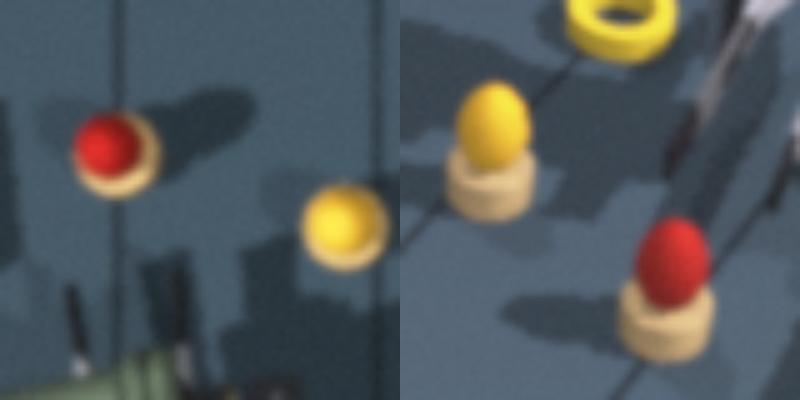

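The paddle tips are in the top view at (249.2,212.4) and (270.8,207.6), with the egg ahead between them. Check the lateral alignment.

```bash
python3 -c "
from h import *
p=plane('top',[(249.2,212.4),(270.8,207.6)],56);e=plane('top',[(256.13,183.98)],45)[0];m=p.mean(0);a=np.radians(7.5);u=np.array([np.cos(a),np.sin(a)]);n=np.array([-u[1],u[0]])
print(p,e,m,'ahead',(e-m)[:2]@u,'left',(e-m)[:2]@n,'from TCP: tips',(m[:2]-[440.5,117.3])@u,(m[:2]-[440.5,117.3])@n, 'egg', (np.array([609.5,139.5])-[440.5,117.3])@n)"
```

```text
[[535.97897492 155.55626735  56.        ]
 [548.16676139 100.11019425  56.        ]] [610.76951469 139.86017613  45.        ] [542.07286815 127.8332308   56.        ] ahead 69.67876858493993 left 2.957341448283465 from TCP: tips 102.07876069311195 -2.814802160152713 egg -0.04885056269012394
```

```bash
python3 -m jog '{"jaw":[55,55,55,55,55,55,55,55,55,55],"slide":[[0.1,-0.07,0.03],[0.2,0,0],[0.3,0,0],[0.3,0,0],[0.3,0,0],[0.2,0,0],[0.1,0,0],[0,0,0],[0,0,0],[0,0,0]],"spin":[0,0,0,0,0,0,0,0,0,0]}'
cat > egg.py <<'E'
from h import *
def red(im,r):
    h=cv2.cvtColor(im,cv2.COLOR_RGB2HSV);m=cv2.inRange(h,(0,130,50),(6,255,255))[r[1]:r[3],r[0]:r[2]]
    n,l,st,ce=cv2.connectedComponentsWithStats(m);i=1+np.argmax(st[1:,4]);return (ce[i]+r[:2]).round(1),st[i,4]
import sys
t=snap('top',sys.argv[1]+'t.png');s=snap('scene',sys.argv[1]+'s.png')
try: a,b=red(t,(240,150,285,205)),red(s,(350,150,410,265));print(a,b,tri([b[0]],[a[0]]))
except Exception as e: print(e, red(s,(350,150,410,265)))
h=cv2.cvtColor(t,cv2.COLOR_RGB2HSV)
cv2.imwrite('pics/'+sys.argv[1]+'c.png',np.hstack([cv2.resize(t[165:215,235:285],None,fx=8,fy=8),cv2.resize(s[215:265,350:400],None,fx=8,fy=8)])[:,:,::-1])
E
python3 egg.py m1; python3 d.py 526.3 128.2 36.3 7.5
```

```text
time_s: 15.5
ee_pos: [484.0, 125.0, 36.0]
ee_rot: [-180.0, 0.0, 7.5]
force: [-0.4, 0.1, -1.2]
gripper_width: 54.8
gripper_force: 8.5
(array([256.3, 184. ]), np.int32(112)) (array([374.1, 242.5]), np.int32(179)) (array([610.50149222, 139.83921064,  45.08435626]), np.float64(0.9572883835885627))
now [484.2 125.1  36.1] [-180.     0.     7.5] t 15.6 F [-1.   0.6 -0.5] w 54.8 gf 8.5
slide total [ 1.41  0.08 -0.01] then spin 0.0
```

```bash
python3 -m jog '{"jaw":[55,55,55,55,55,55,55,55,55,55],"slide":[[0.1,0,0],[0.2,0,0],[0.25,0,0],[0.25,0,0],[0.25,0,0],[0.2,0,0],[0.12,0,0],[0.06,0,0],[0,0,0],[0,0,0]],"spin":[0,0,0,0,0,0,0,0,0,0]}'
python3 egg.py m2; python3 d.py 526.3 128.2 36.3 7.5
```

```text
time_s: 16.6
ee_pos: [526.7, 130.7, 36.0]
ee_rot: [-180.0, 0.0, 7.5]
force: [-0.2, 0.4, -1.1]
gripper_width: 55.0
gripper_force: 8.5
(array([252. , 180.5]), np.int32(4)) (array([373.8, 242.7]), np.int32(195)) (array([619.83689315, 146.60061472,  55.28344497]), np.float64(5.840510825108969))
now [526.7 130.7  36. ] [-180.     0.     7.5] t 16.7 F [ 0.8 -1.  -1.4] w 54.9 gf 8.5
slide total [-0.02  0.08 -0.01] then spin 0.0
```

View pics/m2c.png

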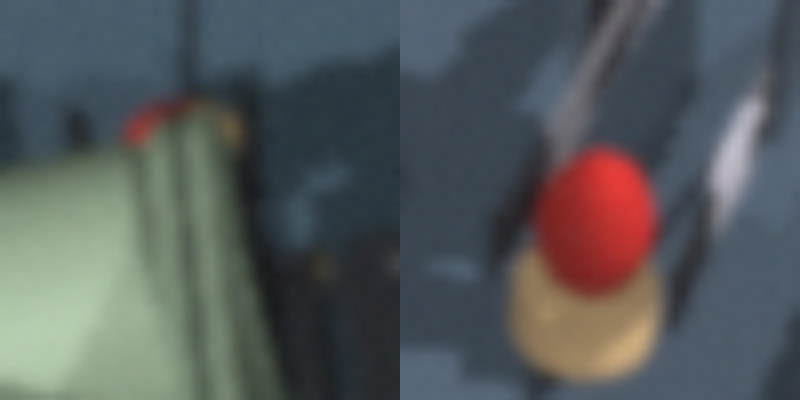

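The scene view shows the egg undisturbed at (598,222) in the crop, between both paddles, which centre on about (608,231). Close gently.

```bash
python3 -m jog '{"jaw":[54,53,52,51,50,49,48,47,46,45],"slide":[[0,0,0],[0,0,0],[0,0,0],[0,0,0],[0,0,0],[0,0,0],[0,0,0],[0,0,0],[0,0,0],[0,0,0]],"spin":[0,0,0,0,0,0,0,0,0,0]}' 25
python3 -m jog '{"jaw":[44,44,44,44,44],"slide":[[0,0,0],[0,0,0],[0,0,0],[0,0,0],[0,0,0]],"spin":[0,0,0,0,0]}'
python3 egg.py m3
```

```text
time_s: 17.7
ee_pos: [527.0, 130.7, 36.1]
ee_rot: [-180.0, -0.0, 7.5]
force: [0.7, 0.2, -0.9]
gripper_width: 47.9
gripper_force: 25.0
time_s: 18.2
ee_pos: [527.0, 130.8, 36.0]
ee_rot: [-180.0, -0.0, 7.5]
force: [-0.8, -0.2, -0.5]
gripper_width: 47.9
gripper_force: 25.0
(array([251.2, 180.7]), np.int32(10)) (array([375.2, 242.9]), np.int32(192)) (array([619.0470528 , 149.19488092,  55.38662275]), np.float64(4.636414420751287))
```

Closed on the egg: the opening stopped at 47.9 mm, as expected. Lift slowly.

```bash
python3 -m jog '{"jaw":[44,44,44,44,44,44,44,44,44,44],"slide":[[0,0,-0.1],[0,0,-0.2],[0,0,-0.3],[0,0,-0.35],[0,0,-0.4],[0,0,-0.4],[0,0,-0.4],[0,0,-0.4],[0,0,-0.4],[0,0,-0.4]],"spin":[0,0,0,0,0,0,0,0,0,0]}'
python3 -m jog '{"jaw":[44,44,44,44,44,44,44,44,44,44],"slide":[[0,0,-0.4],[0,0,-0.4],[0,0,-0.4],[0,0,-0.3],[0,0,-0.2],[0,0,-0.1],[0,0,0],[0,0,0],[0,0,0],[0,0,0]],"spin":[0,0,0,0,0,0,0,0,0,0]}'
python3 -m jog '{"jaw":[44,44,44,44,44,44],"slide":[[0,0,0],[0,0,0],[0,0,0],[0,0,0],[0,0,0],[0,0,0]],"spin":[0,0,0,0,0,0]}'
python3 egg.py m4
python3 - <<'E'
from h import *
s=cv2.imread('pics/m4s.png')
print('pred egg centre px at z',[(z,proj('scene',[[610,140,z+23]]).round(1).tolist()) for z in(22,120,187-2-20,180)])
h=cv2.cvtColor(s,cv2.COLOR_BGR2HSV);m=cv2.inRange(h,(0,130,50),(6,255,255))[130:270,340:420];n,l,st,ce=cv2.connectedComponentsWithStats(m);print(st[1:],ce[1:]+[340,130])
E
python3 d.py 527 130 180 7.5
```

```text
time_s: 19.3
ee_pos: [527.0, 130.7, 137.7]
ee_rot: [-180.0, -0.0, 7.5]
force: [0.2, 0.4, -0.6]
gripper_width: 47.5
gripper_force: 25.0
time_s: 20.3
ee_pos: [526.8, 130.7, 190.1]
ee_rot: [180.0, 0.1, 7.5]
force: [0.5, -0.5, -0.4]
gripper_width: 47.7
gripper_force: 25.0
time_s: 20.9
ee_pos: [527.1, 130.7, 190.6]
ee_rot: [-180.0, -0.0, 7.5]
force: [0.2, 0.6, -1.0]
gripper_width: 48.0
gripper_force: 25.0
attempt to get argmax of an empty sequence (array([381.7, 191.3]), np.int32(226))
pred egg centre px at z [(22, [[374.1, 242.4]]), (120, [[378.0, 210.8]]), (165, [[380.0, 195.0]]), (180, [[380.6, 189.6]])]
[[ 34  52  16  20 226]] [[381.69911504 191.26106195]]
now [527.1 130.8 190.6] [-180.    -0.     7.5] t 21.0 F [ 1.  -0.4 -0.6] w 48.0 gf 25.0
slide total [-0.01  0.02  0.35] then spin 0.0
```

```bash
python3 -c "
from workcell import env
print(env.job_done())"
```

```text
the job is handed in; nothing more can be done
None
```

The ink pad's lid is shut, and the red egg is held steadily in the steel tongs with its underside about 17 cm above the table; I handed the job in at about 21 s, but no verdict came back.

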